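# Reseat the balance pan and tare

## Task

The round steel pan of the lab balance has slipped out of its well and lies on the balance's white deck. Without picking it up, push it with the fingertips across the edge of the well until it drops in and lies flat, flush with the deck; only then press the green tare key right down and let it come back up. Leave the other things on the bench and on the balance where they are.

Things in the scene. Friction and masses are not known exactly. Their poses are not given: they have to be found in the camera images.
- balance: laboratory balance, fixed to the bench, 240 mm deep (x) by 210 mm wide (y), turned by up to about 25 degrees. Origin under its centre on the bench, x from front to rear (its front faces roughly the robot), y to its left, z up. The rear part, from 42 mm before the centre to 127 mm behind it, is a flat white deck whose top is 55 mm above the bench; the front part is a grey panel 38 mm above the bench with a black display (top 41.5 mm) and the tare key
- well (a point): centre of the mouth of the round well in the deck, 30 mm behind the balance's centre, 55 mm above the bench; axes as the balance's. The well has a black floor, straight walls, 86 mm diameter, 7 mm depth, with a thin blue line drawn round it
- pan: loose round steel weighing pan, a flat disc of 80 mm diameter, 7 mm thick, 80 to 170 g; origin at the centre of its underside. It starts lying flat on the deck, its centre 35 to 55 mm from the well's centre, to the rear or to either side (at most 10 mm nearer the front than the well), so that it overlaps the well. Within about 16 mm of the centre its leading edge tips in; at 3 mm it drops in, top flush with the deck
- tare (a joint): travel of the green tare key in m: 0 up, 0.005 fully down; a spring brings it back, fully down takes about 4 N
- tare_top (a point): centre of the top face of the green tare key, a round button of 26 mm diameter at the right end of the balance's front panel; it stands in a round black housing (42 mm diameter, top 50 mm above the bench) and its top is 59 mm above the bench when up; it is pressed straight down
- weight: small brass calibration weight with a knob, 22 mm diameter, 33 mm tall, standing on the balance's front panel at its left end; origin under its centre
- weighing_bottle: small glass weighing bottle with lid, 40 mm diameter, 50 mm tall, standing on the bench beside the balance; origin under its centre
- flask_a: conical glass flask, 74 mm foot, 122 mm tall; origin under its centre
- flask_b: a second conical glass flask, 74 mm foot, 122 mm tall; origin under its centre
- beaker: glass beaker, 68 mm diameter, 90 mm tall; origin under its centre
- wash_bottle: white wash bottle with red cap and a red spout 55 mm long to its own -x, 62 mm diameter, 170 mm tall; origin under its centre
- spatula: thin spatula with a steel blade and wooden handle, 160 mm long, lying flat on the bench; origin under its middle, long axis x

How it is judged (in metres and radians):
On the way, in this order (a step that is already met when the one before it is completed fails the run):
1. the pan lies flat in its well (z of pan in the frame of well below -0.0055 m and horizontal distance between pan and well below 0.005 m and angle between pan's own z axis and vertical below 0.03 rad), for 0.2 s.
2. the tare key is pressed down (value of joint tare above 0.004 m).
At the end, for the whole second after the job is handed in: the pan lies at rest in the well: its underside at least 5.5 mm below the deck, its centre within 5 mm of the well's, tilted less than 0.03 rad; the tare key has come back up (less than 1.5 mm down) (all of step 1 and value of joint tare below 0.0015 m and linear speed of pan below 0.02 m/s); the robot touches nothing.
It fails at once if the pan is lifted off the balance's deck (z of pan in the frame of well above 0.008 m).
It fails at once if the pan is pushed off the balance (z of pan in the frame of well below -0.02 m).
It fails at once if the tare key is pressed before the pan lies home in its well (value of joint tare above 0.003 m and not (z of pan in the frame of well below -0.0055 m and horizontal distance between pan and well below 0.005 m and angle between pan's own z axis and vertical below 0.03 rad)).
It fails at once if another thing on the bench or the balance is moved more than 20 mm (distance of any of weight, weighing_bottle, flask_a, flask_b, beaker, wash_bottle, spatula from where it was at the start of the episode above 0.02 m).
It also fails if it takes over 38 s, if anything falls off the work surface, if the arm or the gripper's body presses on something with over 40 N, if the wrist force passes 120 N, or if a joint passes its speed limit or range.

## Robot

A 6-joint arm with a two-finger parallel gripper is mounted at the origin on the work surface. World frame = base frame: x ahead of the robot, y to its left, z up, the work surface at z = 0. Lengths are in mm, angles in rad, forces in N, time in s.
With the tool pointing down it reaches from about 350 to 875 mm from the base axis. Payload 4.2 kg.
Tool frame: the origin (TCP) lies between the finger pads; the fingertips stand 11 mm ahead of it and the grasp point (between the pads) lies 8 mm behind it; z points along the fingers, y is the direction in which the jaws open and shut (so a half turn about z gives the same grasp; the last joint's range is limited). The gripper opens to 85 mm and grips with 20 to 120 N. Pads are 22 mm wide; open, the fingers measure 114 mm over their backs; the gripper's body (76 mm by 85 mm) begins 54 mm behind the grasp point. The pads swing forward as they close: fully open they stand 13 mm farther back than shut.
Start: joints at [-1.075, 0.385, 0.008, 0, -1.194, -0.259], TCP at [146.638, -607.533, 242.312] pointing down, gripper open.
Joint ranges: [-3.14, 3.14], [-1.21, 2.06], [-1.07, 1.41], [-3.16, 2.05], [-2.99, -0.16], [-3.1, 3.1]. Speed limits (rad/s): [2.79, 2.79, 3.14, 3.14, 3.14, 3.14].

## Interface

Orientations are given as a unit quaternion [x, y, z, w].
In Python, from bench import * gives the robot as it stands.
- The arm moves only by the tool servo_tool, never from a script. Its argument "rows" is a list of rows, each a list of 7 numbers: the opening, from 0 (shut) to 1 (fully open), then the shift along the tool's x, y, z in cm, then the turn, a rotation vector about the tool's x, y, z in degrees. A call has 1 to 12 rows; each row shifts and turns the commanded pose from where the row before left it, along the tool's axes as they then stand; what a row does not reach is not made up. A row lasts 1/10 s, in which the tool goes at most 50 mm and 8.59 degrees, less where a joint would pass 70% of its speed; a pose out of reach is approached as far as the arm can. A call is refused whole if a number of a shift passes 5 or a number of a turn 8.59, either way. A call with a gripper value outside its range is refused whole. The fingers move at their own pace and stop on an object; the grip force is fixed at half the most. Time passes only in rows, so rows that do not move let the fingers close. It gives the time, the measured TCP pose, the force and the opening at its end, in the units of the state.
- read_state(): the state, without advancing time (a new reading comes with each control period).
- get_image(name): name is "scene" or "top" or "wrist"; returns a dict with "image" (400x640x3 uint8, red, green, blue), "mtx" (3x3 intrinsics, pixels), "extrinsics" (4x4, takes a point from camera to world coordinates). Camera axes: x right, y up, looking along -z (the intrinsics and any distortion apply to the point x, -y, -z); pixel columns grow to the right and rows downward; lengths in mm; the calibration is good to about 2 mm. A picture is of the moment at which its call begins. There is no depth.
- job_done(): hands the job in, once; it reports no verdict.
The state is a dict: "clock": time; "joints": joint angles; "joint_vel": joint speeds; "joint_efforts": joint torques, N m; "position": TCP position; "ee_rot": TCP orientation; "contact_force": force on the tool from outside, world axes, zero at the start; "wrist_torque": the same for the moment, N m; "gripper_width": finger opening in mm.
Only numpy, scipy, OpenCV 4.12 (cv2) and the standard library are available. Lean on these libraries where they do the work, as an engineer would, in place of code of your own. Each camera call takes 0.05 s, during which the arm holds its last target. There are 200 camera calls.

## Working session

There is one attempt and no reset: what is moved stays moved. The work goes in short steps, Python scripts to look and compute and a tool call to move; the robot and the scene stay as the last step left them, time stands still between calls to the robot, and variables do not carry over. Pictures are saved under pics/ and viewed, about 8 in all and at most 12, crops included, and the job is handed in when it is done.

Besides the shell and the picture viewer there is one more tool, called after "Call:" as a command line: name --pt "numbers of a row" for each row, then --argument value for the rest. servo_tool: Moves the arm, as the interface text tells. Its arguments: {"type":"object","properties":{"rows":{"type":"array","items":{"type":"array","items":{"type":"number"}}}},"required":["rows"]}

```bash
mkdir -p pics
python3 - <<'E'
from bench import *
import cv2,json,numpy as np
s=read_state();print(s)
for n in("scene","top"):
    d=get_image(n);cv2.imwrite(f"pics/{n}0.png",d["image"][:,:,::-1]);print(n,d["mtx"],d["extrinsics"],[k for k in d])
E
```

```text
{'clock': 0.0, 'joints': array([-1.07541097e+00,  3.85554898e-01,  6.66776543e-03, -5.12805230e-04,
       -1.19398510e+00, -2.58607931e-01]), 'joint_vel': array([-0.00126472,  0.0001396 , -0.00088535, -0.00115926,  0.00081212,
        0.00039522]), 'joint_efforts': array([ 2.18521727e-04, -3.92289770e+01,  1.88395536e+01,  4.18607354e+00,
       -4.61105257e-03,  1.15944528e-05]), 'position': array([ 146.51327847, -607.02843685,  241.23691147]), 'ee_rot': array([-1.18018354e-01,  9.93010843e-01,  1.05279442e-03, -1.60521557e-04]), 'contact_force': array([-0.14448192, -0.3063034 , -0.30370615]), 'wrist_torque': array([ 0.01609869,  0.09978896, -0.06274743]), 'gripper_width': 85.76255553000804}
scene [[362.44355508   0.         319.52925662]
 [  0.         362.44355508 197.53002909]
 [  0.           0.           1.        ]] [[-5.71945104e-01 -6.11824551e-01  5.46396849e-01  1.01890627e+03]
 [ 8.20273390e-01 -4.22107992e-01  3.85974622e-01  3.99879740e+02]
 [-5.51027290e-03  6.68951091e-01  7.43285998e-01  7.87885862e+02]
 [ 0.00000000e+00  0.00000000e+00  0.00000000e+00  1.00000000e+00]] ['image', 'mtx', 'extrinsics']
top [[514.22360067   0.         314.26649903]
 [  0.         514.22360067 203.55276289]
 [  0.           0.           1.        ]] [[ 4.67609733e-02  9.74456614e-01 -2.19653633e-01  9.98204907e+01]
 [-9.98904232e-01  4.51902977e-02 -1.21725718e-02 -1.04253110e+01]
 [-1.93543000e-03  2.19982145e-01  9.75501978e-01  1.72316593e+03]
 [ 0.00000000e+00  0.00000000e+00  0.00000000e+00  1.00000000e+00]] ['image', 'mtx', 'extrinsics']
```

View pics/top0.png

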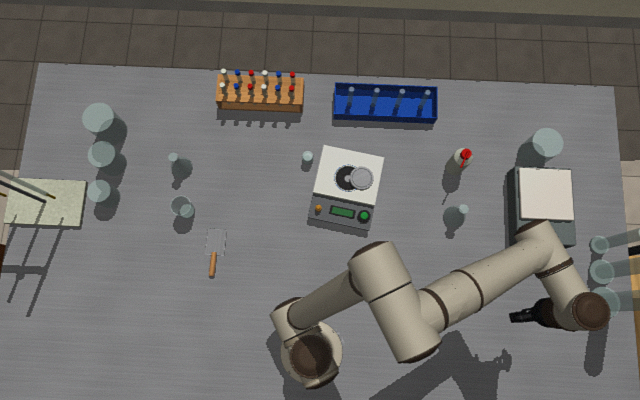

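View pics/scene0.png

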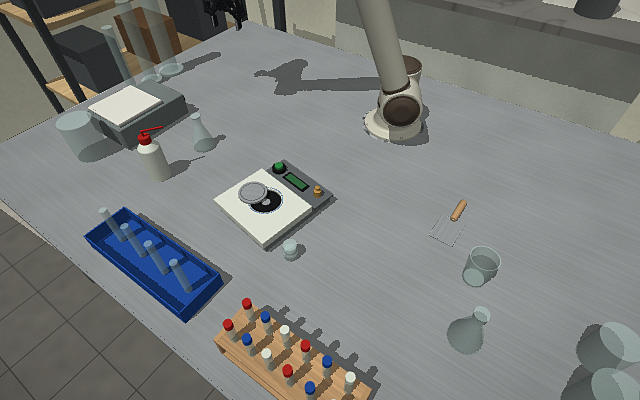

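Top view: balance is near pixel (345,188), the pan (361,178) lies right of the well (347,178), and the tare key is at (364,215). In the scene view the pan is at (253,191), the key at (279,167) and the weighing bottle at (290,249).

```bash
cat > h.py <<'E'
from bench import *
import cv2,numpy as np
from scipy.spatial.transform import Rotation as R
def ray(d,uv,z):
    K,E=d["mtx"],d["extrinsics"]
    p=np.linalg.inv(K)@[uv[0],uv[1],1]; v=E[:3,:3]@[p[0],-p[1],-p[2]]
    o=E[:3,3]; return (o+v*(z-o[2])/v[2])[:2]
def proj(d,P):
    q=np.linalg.inv(d["extrinsics"])@np.append(P,1); K=d["mtx"]
    return K[0,0]*q[0]/-q[2]+K[0,2],K[1,1]*-q[1]/-q[2]+K[1,2]
def blobs(m,amin):
    c,_=cv2.findContours(m.astype(np.uint8),cv2.RETR_EXTERNAL,cv2.CHAIN_APPROX_NONE)
    return [k for k in sorted(c,key=cv2.contourArea,reverse=True) if cv2.contourArea(k)>=amin]
def big(img,s): return cv2.resize(img,None,fx=s,fy=s,interpolation=cv2.INTER_NEAREST)
E
python3 - <<'E'
from h import *
d=get_image("top");im=d["image"];h=cv2.cvtColor(im,cv2.COLOR_RGB2HSV)
roi=np.zeros(im.shape[:2],bool);roi[140:235,300:395]=1
for c in blobs((h[...,2]>200)&(h[...,1]<40)&roi,500)[:1]:
    pts=np.array([ray(d,p[0],55) for p in c],np.float32);r=cv2.minAreaRect(pts);print("deck",r,cv2.boxPoints(r).round(1).tolist())
for c in blobs((h[...,0]>40)&(h[...,0]<85)&(h[...,1]>120)&(h[...,2]>60)&roi,8):
    m=c[:,0].mean(0);print("green",m,cv2.contourArea(c),ray(d,m,59))
E
```

```text
deck ((582.6577758789062, -99.98310089111328), (206.02700805664062, 167.15931701660156), 80.19988250732422) [[482.79998779296875, -187.3000030517578], [647.5, -215.6999969482422], [682.5999755859375, -12.699999809265137], [517.7999877929688, 15.800000190734863]]
green [341.7173913  211.52173913] 85.0 [451.76963276 -81.5676717 ]
green [363.85 215.  ] 37.0 [ 443.43510654 -154.93759359]
```

Call:
servo_tool --pt "0.5 -3.9 3 -0.4 0 0 0" --pt "0.5 -3.9 3 -0.4 0 0 0" --pt "0.5 -3.9 3 -0.4 0 0 0" --pt "0.5 -3.9 3 -0.4 0 0 0" --pt "0.5 -3.9 3 -0.4 0 0 0" --pt "0.5 -3.9 3 -0.4 0 0 0" --pt "0.5 -3.9 3 -0.4 0 0 0" --pt "0.5 -3.9 3 -0.4 0 0 0" --pt "0.5 -3.9 3 -0.4 0 0 0" --pt "0.5 -3.9 3 -0.4 0 0 0" --pt "0.5 -3.9 3 -0.4 0 0 0" --pt "0.5 -3.9 3 -0.4 0 0 0"

```text
clock: 1.35
position: [517.9, -145.9, 290.5]
ee_rot: [-0.118, 0.993, 0.0, -0.0]
contact_force: [-0.2, -0.8, -0.4]
gripper_width: 42.8
```

Run:
```python
from h import *
s=read_state();print(s["clock"],s["position"],s["ee_rot"],s["gripper_width"],s["joints"])
d=get_image("wrist");np.save("pics/w1.npy",d,allow_pickle=True);print(d["extrinsics"].round(3),d["mtx"])
cv2.imwrite("pics/w1.png",d["image"][:,:,::-1])
```

```text
1.35 [ 517.8554987  -145.85196158  290.47944284] [-1.18298247e-01  9.92978108e-01  4.49283478e-05 -2.44277323e-05] 42.78744286738706 [ 2.69930409e-02  2.04402629e-01 -1.25261010e-01 -8.98486333e-05
 -1.24118956e+00 -1.36060844e+00]
[[-2.34000e-01 -9.36000e-01 -2.62000e-01  4.52622e+02]
 [ 9.72000e-01 -2.26000e-01 -6.30000e-02 -1.61578e+02]
 [ 0.00000e+00 -2.69000e-01  9.63000e-01  4.23005e+02]
 [ 0.00000e+00  0.00000e+00  0.00000e+00  1.00000e+00]] [[318.31948085   0.         317.60898299]
 [  0.         318.31948085 193.41087948]
 [  0.           0.           1.        ]]
```

View pics/w1.png

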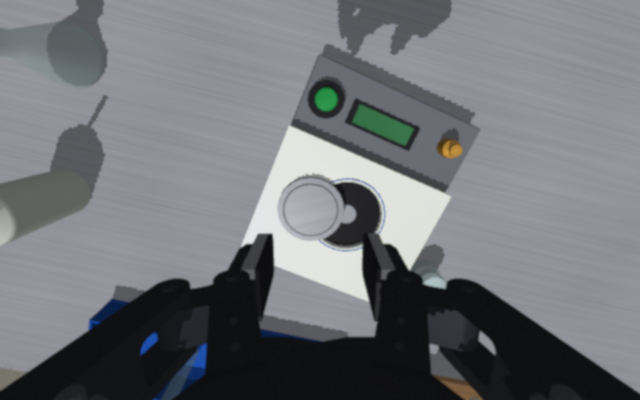

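The wrist view shows the pan at about (313,208), the well ring to its right around (349,214), the tare key at (326,99) and the brass weight at (451,148).

Run:
```python
from h import *
d=np.load("pics/w1.npy",allow_pickle=True).item();im=d["image"];h=cv2.cvtColor(im,cv2.COLOR_RGB2HSV)
roi=np.zeros(im.shape[:2],bool);roi[165:262,270:400]=1
# dark well floor: right-side boundary points -> circle fit on floor/deck
for z,m in ((55,(h[...,2]<60)&roi),):
    k=blobs(m,100)[0][:,0]; print("dark",k.min(0),k.max(0))
def circ(P):
    A=np.c_[2*P,np.ones(len(P))];x=np.linalg.lstsq(A,(P**2).sum(1),rcond=None)[0];return x[:2],np.sqrt(x[2]+x[:2]@x[:2])
def radial(c,ang,f,r):
    out=[]
    for a in np.radians(ang):
        rr=np.arange(*r,.25);q=np.c_[c[0]+rr*np.cos(a),c[1]+rr*np.sin(a)]
        v=cv2.remap(f.astype(np.float32),q[:,0].astype(np.float32)[None],q[:,1].astype(np.float32)[None],1)[0]
        g=np.gradient(v);i=np.argmax(g);out.append(q[i])
    return np.array(out)
lum=im.mean(2)
p=radial((313,208),np.arange(100,290,5),lum,(25,42))       # pan/deck edge, left side
w=radial((349,214),np.arange(-75,76,5),lum,(25,38))
for n,q,z in(("pan",p,62),("pan58",p,58),("well",w,55)):
    P=np.array([ray(d,t,z) for t in q]);c,r=circ(P);e=np.abs(np.hypot(*(P-c).T)-r);k=e<np.median(e)*2.5+.2
    c,r=circ(P[k]);print(n,c.round(1),r.round(1),k.sum(),len(k))
g=(h[...,0]>40)&(h[...,0]<85)&(h[...,1]>120)&(h[...,2]>60);g[:, 345:]=0
c=blobs(g,50)[0];m=c[:,0].mean(0);print("key",m,ray(d,m,59))
dm=(h[...,2]>190)&(h[...,1]<40)
c=blobs(dm,2000)[0];P=np.array([ray(d,t[0],55) for t in c],np.float32);c1=cv2.approxPolyDP(cv2.convexHull(P),8,True)[:,0];print(c1.round(1))
```

```text
dark [327 183] [379 261]
pan [ 568.7 -137.5] 41.9 38 38
pan58 [ 570.  -137.2] 42.4 38 38
well [571.6 -97.2] 42.1 26 31
key [325.70149254  98.86567164] [ 444.77551613 -154.24641736]
[[ 483.1 -187.5]
 [ 640.3 -214. ]
 [ 679.7  -39.4]
 [ 620.1    0.9]
 [ 519.6   18.7]]
```

Call:
servo_tool --pt "0.5 0 0 1 0 0 -8.2" --pt "0.5 0 0 1 0 0 -8.2" --pt "0.5 0 0 1 0 0 -8.2" --pt "0.5 0 0 1 0 0 -8.2" --pt "0.5 0 0 1 0 0 -8.2" --pt "0.5 0 0 1 0 0 -8.2" --pt "0.5 0 0 1 0 0 -8.2" --pt "0.5 0 0 1 0 0 -8.2" --pt "0.5 0 0 1 0 0 -8.2" --pt "0.5 1.5 -1.8 2 0 0 0" --pt "0.5 1.5 -1.8 2 0 0 0" --pt "0.5 1.5 -1.8 2 0 0 0"

```text
clock: 2.6
position: [569.4, -195.7, 139.5]
ee_rot: [-0.691, 0.723, 0.0, 0.0]
contact_force: [1.4, -0.0, -0.1]
gripper_width: 42.7
```

Run:
```python
from h import *
s=read_state();print(s["clock"],s["position"],R.from_quat(s["ee_rot"]).as_matrix().round(3),s["gripper_width"],s["contact_force"])
d=get_image("wrist");np.save("pics/w2.npy",d,allow_pickle=True)
for n,P in(("pan",(569,-137.5,62)),("well",(571,-97.5,55)),("deckcorner",(483,-187.5,55)),("key",(444.5,-154.5,59)),("landL",(548,-193,55)),("landR",(592,-193,55))):print(n,proj(d,P))
cv2.imwrite("pics/w2.png",d["image"][:,:,::-1])
```

```text
2.6 [ 569.43162969 -195.70669197  139.50656903] [[-0.046 -0.999  0.   ]
 [-0.999  0.046  0.   ]
 [-0.     0.    -1.   ]] 42.728181177400714 [ 1.37254783 -0.00234782 -0.13767774]
pan (np.float64(323.1974193500875), np.float64(280.58268213202024))
well (np.float64(322.6104136479497), np.float64(320.5646983311616))
deckcorner (np.float64(439.8739591459766), np.float64(208.574423223235))
key (np.float64(492.0816432517579), np.float64(250.7717322836592))
landL (np.float64(349.1490778772962), np.float64(205.26520891767365))
landR (np.float64(287.78781031101175), np.float64(207.96503543769438))
```

View pics/w2.png

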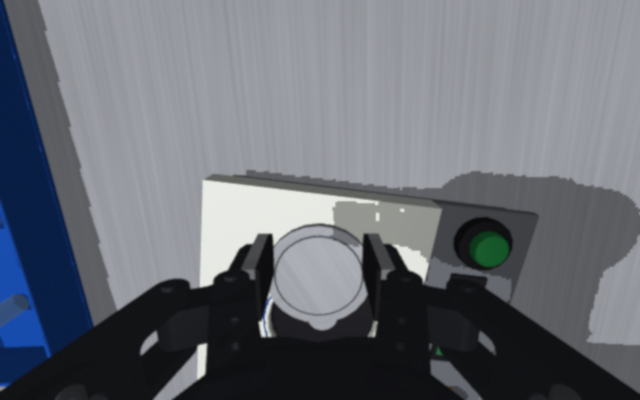

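The close view shows the pan rim spanning columns about 272–366 with its top edge at row ~225, and the key at (491,249). I'll check that rim against my estimate.

Run:
```python
from h import *
d=np.load("pics/w2.npy",allow_pickle=True).item();im=d["image"]
print("rim",proj(d,(569,-177.5,62)),proj(d,(569,-177.5,55)))
for x in (310,320,330):
    l=im[205:262,x].mean(1).astype(int);print(x,l.tolist())
for v in (224,226,230,238):print(v,ray(d,(320,v),62),ray(d,(320,v),55))
```

```text
rim (np.float64(320.86491654458797), np.float64(230.42245289330504)) (np.float64(320.7658934530602), np.float64(226.7596583206991))
310 [231, 231, 231, 231, 230, 231, 231, 230, 231, 231, 230, 230, 230, 230, 230, 230, 230, 227, 205, 146, 97, 106, 141, 164, 171, 171, 172, 172, 172, 169, 154, 126, 116, 141, 165, 174, 176, 175, 175, 176, 175, 175, 175, 175, 175, 175, 174, 174, 173, 173, 173, 173, 173, 173, 173, 172, 172]
320 [231, 230, 230, 231, 231, 230, 230, 230, 230, 230, 230, 230, 230, 230, 230, 230, 227, 205, 146, 91, 92, 127, 159, 171, 173, 173, 171, 171, 169, 156, 129, 112, 131, 160, 172, 174, 174, 175, 175, 176, 177, 177, 177, 177, 176, 176, 176, 177, 177, 177, 177, 177, 177, 176, 175, 175, 175]
330 [230, 230, 229, 229, 229, 229, 230, 230, 230, 230, 230, 230, 230, 230, 230, 230, 230, 227, 213, 164, 105, 84, 114, 151, 170, 175, 175, 174, 172, 163, 142, 117, 99, 116, 149, 168, 174, 174, 175, 175, 175, 174, 174, 175, 175, 175, 175, 175, 174, 174, 173, 174, 174, 175, 175, 176, 176]
224 [ 569.39829539 -182.37791705] [ 569.46352277 -179.6719449 ]
226 [ 569.46455054 -180.87376423] [ 569.53198623 -178.11765834]
230 [ 569.59778369 -177.84904843] [ 569.66966006 -174.99212811]
238 [ 569.8671784  -171.73313461] [ 569.94803376 -168.67236957]
```

Call:
servo_tool --pt "0.5 0 0 3 0 0 0" --pt "0.5 0 0 2.5 0 0 0" --pt "0.5 0 0 1 0 0 0" --pt "0.5 0 0 0.2 0 0 0" --pt "0.5 0 0 0 0 0 0" --pt "0.5 0 0 0.2 0 0 0" --pt "0.5 0 0 0 0 0 0"

```text
clock: 3.35
position: [569.6, -195.2, 72.4]
ee_rot: [-0.691, 0.723, -0.001, 0.001]
contact_force: [0.1, -0.8, 0.0]
gripper_width: 42.6
```

Run:
```python
from h import *
s=read_state();print(s["clock"],s["position"],s["contact_force"])
d=get_image("wrist");im=d["image"]
for x in (253,263,377,387): print(x,proj(d,(0,0,0)) and im[225:300,x].mean(1).astype(int).tolist())
cv2.imwrite("pics/w3.png",big(im[200:400,190:450,::-1],3))
```

```text
3.35 [ 569.58818365 -195.20672968   72.39583035] [ 0.07512619 -0.84089832  0.02549688]
253 [231, 231, 231, 231, 231, 230, 230, 230, 230, 230, 230, 230, 229, 227, 222, 210, 189, 158, 118, 86, 74, 72, 74, 74, 75, 74, 74, 74, 73, 74, 72, 70, 69, 68, 69, 68, 68, 68, 69, 68, 67, 68, 68, 71, 83, 97, 103, 103, 104, 106, 106, 107, 106, 96, 71, 40, 21, 17, 16, 17, 17, 16, 15, 18, 17, 17, 16, 17, 16, 14, 17, 16, 17, 17, 17]
263 [230, 230, 230, 230, 230, 230, 228, 213, 164, 109, 79, 74, 72, 69, 69, 70, 70, 70, 67, 63, 57, 50, 43, 36, 28, 24, 18, 15, 14, 16, 14, 12, 13, 14, 14, 14, 13, 13, 13, 15, 15, 14, 12, 12, 12, 13, 11, 12, 13, 12, 14, 13, 14, 14, 13, 14, 11, 14, 13, 13, 13, 13, 12, 12, 14, 12, 11, 13, 14, 14, 15, 13, 13, 13, 13]
377 [94, 93, 93, 93, 94, 93, 92, 89, 83, 76, 73, 69, 68, 68, 68, 68, 68, 69, 69, 68, 69, 68, 68, 68, 67, 68, 68, 68, 67, 65, 64, 59, 55, 47, 41, 35, 28, 23, 19, 16, 14, 15, 15, 15, 17, 22, 24, 25, 24, 26, 25, 25, 25, 25, 26, 26, 26, 26, 26, 27, 28, 26, 27, 27, 27, 28, 27, 28, 28, 28, 28, 27, 29, 29, 27]
387 [94, 93, 93, 94, 93, 93, 94, 94, 93, 93, 96, 106, 125, 140, 145, 146, 144, 134, 107, 63, 29, 18, 18, 22, 28, 33, 43, 51, 59, 62, 64, 66, 67, 68, 68, 69, 68, 68, 68, 68, 68, 68, 69, 76, 92, 110, 113, 102, 81, 61, 47, 39, 36, 32, 25, 19, 18, 19, 17, 18, 17, 18, 15, 18, 18, 18, 18, 16, 18, 17, 18, 17, 16, 18, 15]
```

View pics/w3.png

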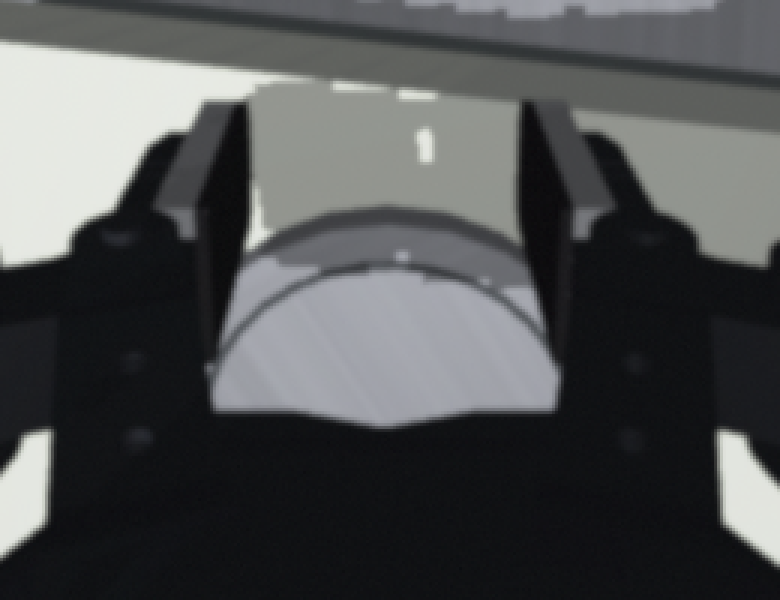

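The fingers straddle the pan's right rim and stand clear of it. Next I'll feel for the deck.

Call:
servo_tool --pt "0.5 0 0 0.3 0 0 0" --pt "0.5 0 0 0 0 0 0" --pt "0.5 0 0 0 0 0 0"

```text
clock: 3.7
position: [569.0, -195.2, 68.3]
ee_rot: [-0.691, 0.723, 0.0, -0.0]
contact_force: [-0.4, -0.3, 0.2]
gripper_width: 43.0
```

Call:
servo_tool --pt "0.5 0 0 0.2 0 0 0" --pt "0.5 0 0 0 0 0 0" --pt "0.5 0 0 0 0 0 0"

```text
clock: 4.0
position: [568.9, -195.2, 66.2]
ee_rot: [-0.691, 0.723, 0.0, -0.0]
contact_force: [-0.6, -0.1, 0.0]
gripper_width: 43.0
```

Call:
servo_tool --pt "0.5 0 0 0.15 0 0 0" --pt "0.5 0 0 0 0 0 0" --pt "0.5 0 0 0 0 0 0"

```text
clock: 4.3
position: [569.0, -195.2, 64.7]
ee_rot: [-0.691, 0.723, 0.0, -0.0]
contact_force: [-0.3, -0.2, 0.0]
gripper_width: 42.6
```

Call:
servo_tool --pt "0.5 0 0 0.15 0 0 0" --pt "0.5 0 0 0 0 0 0" --pt "0.5 0 0 0 0 0 0"

```text
clock: 4.6
position: [569.2, -195.3, 64.3]
ee_rot: [-0.691, 0.723, -0.0, 0.0]
contact_force: [-1.6, 0.2, 4.7]
gripper_width: 43.0
```

Call:
servo_tool --pt "0.5 0 0 -0.25 0 0 0" --pt "0.5 -0.5 0 0 0 0 0" --pt "0.5 -0.4 0 0 0 0 0" --pt "0.5 -0.4 0 0 0 0 0" --pt "0.5 -0.4 0 0 0 0 0" --pt "0.5 -0.4 0 0 0 0 0" --pt "0.5 -0.4 0 0 0 0 0" --pt "0.5 -0.4 0 0 0 0 0" --pt "0.5 -0.4 0 0 0 0 0" --pt "0.5 -0.4 0 0 0 0 0" --pt "0.5 -0.4 0 0 0 0 0"

```text
clock: 5.7
position: [571.0, -154.0, 65.9]
ee_rot: [-0.691, 0.723, -0.0, 0.0]
contact_force: [-0.6, -0.3, 1.1]
gripper_width: 42.9
```

Run:
```python
from h import *
s=read_state();print(s["clock"],s["position"],s["contact_force"])
d=get_image("wrist");t=get_image("scene")
a=big(d["image"][200:330,230:420,::-1],4);b=big(t["image"][150:260,190:340,::-1],2)
a[:b.shape[0],:b.shape[1]]=b
cv2.imwrite("pics/w4.png",a)
```

```text
5.7 [ 570.98431623 -153.99483947   65.9118826 ] [-0.55447942 -0.26498017  1.12541869]
```

View pics/w4.png

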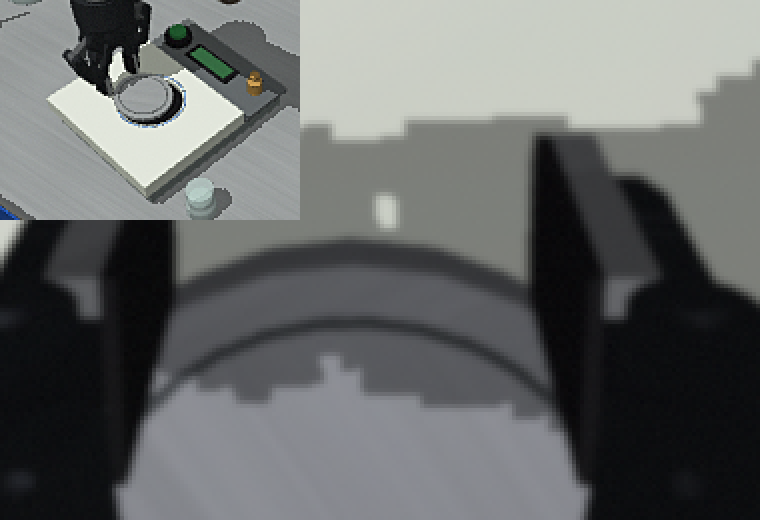

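The pan now sits between the fingers and almost over the well: in the scene inset it covers most of it, with the remaining gap on the far side. I'll keep pushing.

Call:
servo_tool --pt "0.5 -0.25 0 0 0 0 0" --pt "0.5 -0.25 0 0 0 0 0" --pt "0.5 -0.25 0 0 0 0 0" --pt "0.5 -0.2 0 0 0 0 0" --pt "0.5 -0.2 0 0 0 0 0" --pt "0.5 0 0 0 0 0 0"

```text
clock: 6.4
position: [571.6, -142.5, 65.9]
ee_rot: [-0.691, 0.723, -0.0, 0.0]
contact_force: [0.6, 0.6, -0.0]
gripper_width: 42.5
```

Run:
```python
from h import *
s=read_state();print(s["clock"],s["position"],s["contact_force"])
d=get_image("wrist");t=get_image("scene")
a=big(d["image"][200:330,230:420,::-1],4);b=big(t["image"][150:260,190:340,::-1],2)
a[:b.shape[0],:b.shape[1]]=b
cv2.imwrite("pics/w5.png",a)
```

```text
6.4 [ 571.64092966 -142.47402469   65.90499639] [ 0.56779487  0.62496734 -0.0160904 ]
```

View pics/w5.png

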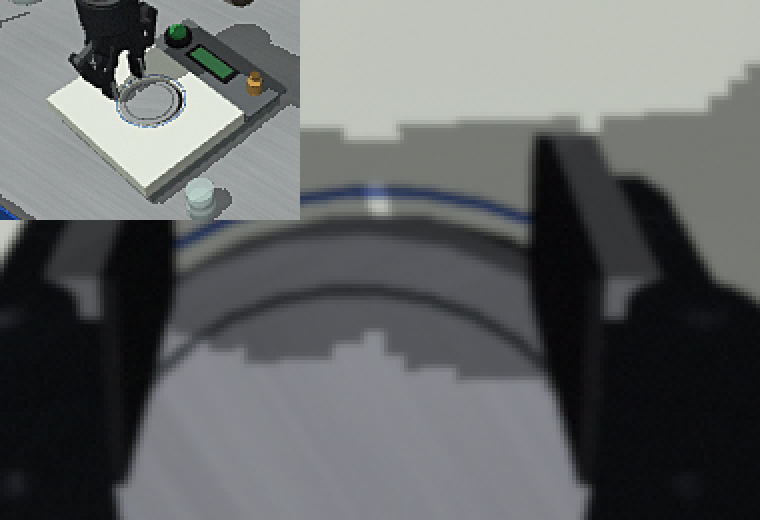

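Call:
servo_tool --pt "0.5 0.2 0 0 0 0 0" --pt "0.5 0 0 -2 0 0 0" --pt "0.5 0 0 -4 0 0 0" --pt "0 0 0 -4 0 0 0" --pt "0 0.4 3.2 0 0 0 0" --pt "0 0.4 3.2 0 0 0 0" --pt "0 0.4 3.2 0 0 0 0" --pt "0 0.4 3 0 0 0 0" --pt "0 0 0 0 0 0 0"

```text
clock: 7.4
position: [440.8, -155.2, 165.9]
ee_rot: [-0.69, 0.724, 0.001, -0.0]
contact_force: [1.1, -1.4, -1.0]
gripper_width: -0.1
```

Run:
```python
from h import *
s=read_state();print(s["clock"],s["position"],s["contact_force"],s["gripper_width"])
d=get_image("wrist");t=get_image("scene");im=d["image"];h=cv2.cvtColor(im,cv2.COLOR_RGB2HSV)
g=(h[...,0]>40)&(h[...,0]<85)&(h[...,1]>120)&(h[...,2]>50)
for c in blobs(g,30)[:3]:
    m=cv2.minEnclosingCircle(c);print(m,cv2.contourArea(c),ray(d,m[0],59))
a=np.zeros((400,800,3),np.uint8);a[:,:400]=im[:,120:520,::-1][:,:400];b=cv2.resize(t["image"][150:260,190:340,::-1],None,fx=2.6,fy=2.6,interpolation=cv2.INTER_CUBIC);a[:b.shape[0],400:400+b.shape[1]]=b
cv2.imwrite("pics/w6.png",a)
```

```text
7.4 [ 440.81115587 -155.22936632  165.88423316] [ 1.10427242 -1.42256351 -0.98890954] -0.1345389406165839
((313.41796875, 194.671875), 16.915361404418945) 830.5 [ 444.91232287 -155.16426096]
((298.5, 237.0), 5.590270042419434) 48.0 [ 458.85523566 -120.05535415]
```

View pics/w6.png

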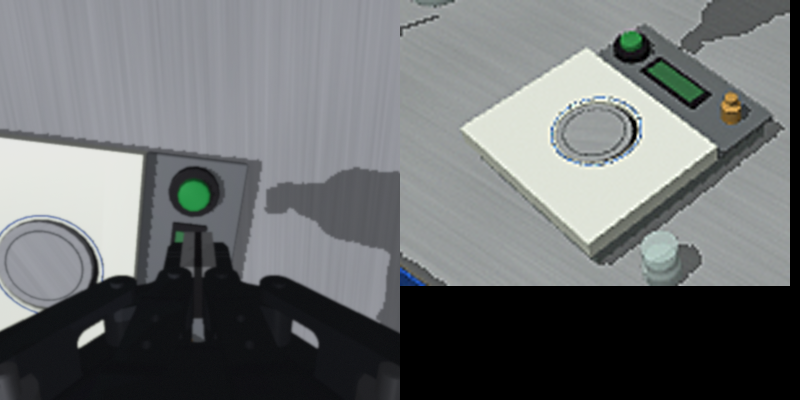

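The pan sits concentric inside the blue ring and looks flush. The key is at (313,195) in the wrist image, giving (445,-155), so I'll go down on it.

Call:
servo_tool --pt "0 0 -0.4 4 0 0 0" --pt "0 0 0 3.5 0 0 0" --pt "0 0 0 1.5 0 0 0" --pt "0 0 0 0.3 0 0 0" --pt "0 0 0 0.3 0 0 0" --pt "0 0 0 0 0 0 0"

```text
clock: 8.1
position: [450.0, -155.2, 70.4]
ee_rot: [-0.691, 0.723, -0.001, 0.001]
contact_force: [-0.2, 0.8, 0.5]
gripper_width: -0.1
```

Call:
servo_tool --pt "0 0 0 0.2 0 0 0" --pt "0 0 0 0.2 0 0 0" --pt "0 0 0 0 0 0 0" --pt "0 0 0 0 0 0 0"

```text
clock: 8.5
position: [450.1, -155.2, 66.7]
ee_rot: [-0.691, 0.723, -0.001, 0.001]
contact_force: [1.5, -0.1, 2.8]
gripper_width: 0.1
```

Call:
servo_tool --pt "0 0 0 0.15 0 0 0" --pt "0 0 0 0.1 0 0 0" --pt "0 0 0 0 0 0 0" --pt "0 0 0 0 0 0 0"

```text
clock: 8.9
position: [450.1, -155.2, 64.9]
ee_rot: [-0.691, 0.723, -0.001, 0.001]
contact_force: [-1.0, 1.2, 12.3]
gripper_width: 0.2
```

The force rose from 2.8 to 12 N at 64.9 mm, so the key is at its end stop. Now I'll retract.

Call:
servo_tool --pt "0 0 0 -0.5 0 0 0" --pt "0 0 0 -1 0 0 0" --pt "0 0 0 -3 0 0 0" --pt "0 0 0 -4 0 0 0" --pt "0 0 0 -4 0 0 0" --pt "0 0 0 0 0 0 0" --pt "0 0 0 0 0 0 0" --pt "0 0 0 0 0 0 0"

```text
clock: 9.7
position: [447.1, -155.0, 186.9]
ee_rot: [-0.69, 0.723, 0.002, -0.001]
contact_force: [-0.4, -0.2, -0.3]
gripper_width: 0.2
```

Run:
```python
from h import *
s=read_state();print(s["clock"],s["position"],s["contact_force"])
d=get_image("wrist");t=get_image("scene");im=d["image"];h=cv2.cvtColor(im,cv2.COLOR_RGB2HSV)
g=(h[...,0]>40)&(h[...,0]<85)&(h[...,1]>120)&(h[...,2]>50)
m=cv2.minEnclosingCircle(blobs(g,30)[0]);print(m,ray(d,m[0],59))
a=np.zeros((400,800,3),np.uint8);a[:,:400]=im[:,120:520,::-1];b=cv2.resize(t["image"][150:260,190:340,::-1],None,fx=2.6,fy=2.6,interpolation=cv2.INTER_CUBIC);a[:b.shape[0],400:400+b.shape[1]]=b
cv2.imwrite("pics/w7.png",a)
```

```text
9.7 [ 447.12118595 -155.01190153  186.9398805 ] [-0.3807511  -0.19792902 -0.28582971]
((320.8509826660156, 187.45143127441406), 15.591073036193848) [ 444.91501298 -155.01040567]
```

View pics/w7.png

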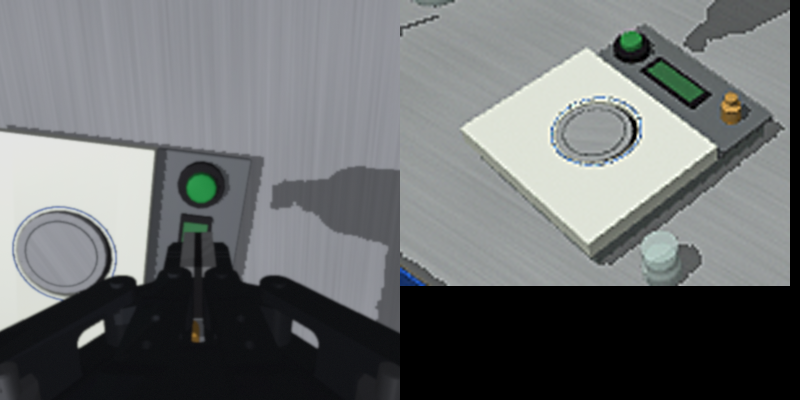

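The pan is in the well, the key is up at (321,187) and looks the same as before the press, the weight and bottle haven't moved, and the arm is clear. I'll hand in.

```bash
python3 -c "
from bench import *
print(job_done())"
```

```text
the job is handed in; nothing more can be done
None
```

The job is handed in, at about 9.8 s of the 38 s allowed; it reported no verdict. With the fingers half open as a cradle, I pushed the pan about 43 mm to the balance's left until it dropped into the well. I then pressed the tare key with the shut fingertips and retracted.

- **Pan:** the last pictures show it concentric with the blue ring and looking flush with the deck. I judged this by eye and did not measure its height or tilt.
- **Tare key:** the force rose from 2.8 N to 12 N at about 5 mm of travel, which indicates the end stop. Afterwards the key looked fully up, at the same place as before.
- **Other things:** the brass weight and weighing bottle look unmoved. I did not re-check the flasks, beaker, wash bottle or spatula, but the arm never came near them at low height.
- **Robot:** it ended about 120 mm above the key with near-zero contact force.
- **Disagreements:** the first estimate of the pan's position was about 3.5 mm off the closer look, and I used the closer one. The press landed about 5 mm off the key's centre, but still on the key.

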